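# Key the ring tray onto the jewellery stand

### The job

Put the loose brass ring tray on the jewellery stand: lower its hub over the post until the tab inside rests on the shoulder, then turn the tray gently, with light pressure only, until the tab drops into the keyway. See that the tray goes fully home, flat on the white base, and let go of it; leave everything else on the vanity where it stands.

Things in the scene. Friction and masses are not known exactly. Their poses are not given: they have to be found in the camera images.
- tray: Loose round brass ring tray with an upright hub, about 0.18 kg. Origin: centre of its underside, z up. Dish 96 mm across, floor 4 mm thick, rim 10 mm high; a lug 8 mm wide sticks out of the rim to 60 mm from the axis, along the tray's +x. Hub skirt 66 mm across, up to 22 mm above the underside; above it a round neck with a bore 19 mm across.
- tray_neck (a point): On the tray's axis, 44 mm above its underside: where to grip the plain round neck, 34 mm across, which spans 22 to 57 mm above the underside (any finger direction).
- tray_tab (a point): Middle of the tab's lower face, 22 mm from the axis along the tray's +x (the lug's direction), 6 mm above the underside. The tab is 8 mm wide, reaches from 16 to 29 mm from the axis and hangs unseen in the hub's hollow, which is 58 mm across, 18 mm deep and open underneath.
- stand: Fixed jewellery stand. Origin: centre of its underside, z up along the post. White base disc 116 mm across, top face 14 mm above the origin; a small dark dot near the edge marks the stand's +x; with the lug towards the dot the tab always lands on the shoulder. Seated, the tray's underside lies on this face, tab in keyway. Over 40 N on the shoulder damages it; 3 to 8 N is plenty.
- stand_shoulder (a point): Centre of the top face, 30 mm up, of the steel shoulder, 54 mm across. Its one keyway is a radial slot 10 mm wide, 12 mm deep, from post to edge, pointing 0.3 to 1.6 rad counterclockwise from above of the stand's +x; which is not reported (see or feel). The shoulder holds against 3 N m. Tab on shoulder: tray underside 24 mm above stand origin; tab in keyway: 14 mm.
- stand_tip (a point): Tip of the plain steel post on the stand's axis, 70 mm above the stand's origin: 9 mm across at the tip, widening to 16 mm at 9 mm below it, then straight down to the shoulder.
- nippers: Bystander: steel nail nippers lying flat, about 100 x 42 mm, 12 mm high; origin under its middle.
- jar: Bystander: small green glass jar with metal lid, 44 mm across, 45 mm high; origin at centre of its underside.
- lipstick: Bystander: plain metal lipstick tube standing up, 20 mm across, 68 mm high; origin at centre of its underside.
- compact: Bystander: round white closed compact lying flat, 68 mm across, 16 mm high; origin at centre of its underside.
- mist: Bystander: frosted mist bottle, closed, 42 mm across, 152 mm high; origin at centre of its underside.
- bunny: Bystander: white ceramic bunny with rings on its ears, 54 mm across, 97 mm high; origin at centre of its underside.
Not all that is in view belongs to the job. Of the things like the stand, leave any that is orange or red; of the rest the smaller one is meant.

How it is judged:
By the outcome, as a careful person would: the job done as asked, in the order asked, and still so for the second after the job is handed in, with the robot touching nothing.
It also fails if it takes over 67 s, if anything falls off the work surface, if the arm or the gripper's body presses on something with over 40 N, if the wrist force passes 120 N, or if a joint passes its speed limit or range.

### The arm

A 7-joint arm with a two-finger parallel gripper is mounted at the origin on the work surface. World frame = base frame: x ahead of the robot, y to its left, z up, the work surface at z = 0. Lengths are in mm, angles in degrees, forces in N, time in s.
With the tool pointing down it reaches from about 400 to 850 mm from the base axis. Payload 10.4 kg.
Tool frame: the origin (TCP) lies midway between the tips of the shut fingers; the grasp point (between the pads) lies 19 mm behind it (bot.grip_point_offset is the distance from the TCP to the grasp point, in mm); z points along the fingers, x is the direction in which the jaws open and shut, and the axes are right-handed (so a half turn about z gives the same grasp; the last joint's range is limited). The gripper opens to 87 mm and grips with 3 to 60 N. Pads are 19 mm wide; open, the fingers measure 117 mm over their backs; the gripper's body (75 mm by 190 mm) begins 51 mm behind the grasp point.
Start: joints at [-66.899, 19.034, -3.707, 83.658, 1.238, 77.344, -5.071], TCP at [258.147, 569.224, 184.376] pointing down, gripper open.
Joint ranges: [-148.97, 148.97], [-28.65, 121.19], [-84.17, 76.75], [9.2, 138.47], [-72.65, 252.65], [3.7, 117.97], [-149.18, 149.18]. Speed limits (degrees/s): [127.2, 127.2, 159.86, 159.86, 180, 180, 180].

### API

Orientations are given as [roll, pitch, yaw] about the fixed x, y, z axes, in that order (R = Rz(yaw) Ry(pitch) Rx(roll)).
In Python, from cell import bot gives the robot as it stands.
- The arm moves only by the shell command python3 -m pendant 'ROWS' [FORCE]. ROWS is JSON, a list of rows, each a list of 7 numbers: the finger opening in m, from 0 to 0.087, then the shift along the tool's x, y, z in m, then the turn, a rotation vector about the tool's x, y, z in rad. A call has 1 to 5 rows; each row is the pose to reach, as a shift and turn from the pose measured when the call began, along the tool's axes at that moment; what a row does not reach only later rows make up. A row lasts 1/12 s, in which the tool goes at most 41.7 mm and 7.16 degrees, less where a joint would pass 70% of its speed; a pose out of reach is approached as far as the arm can. A call with a gripper value outside its range is refused whole. The fingers move at their own pace and stop on an object; FORCE is the grip in N (left out, the last holds). Time passes only in rows, so rows that repeat a pose let the fingers close. It gives the time, the measured TCP pose, the force and the opening at its end, in the units of the state.
- bot.get_obs(): the state, without advancing time (a new reading comes with each control period).
- bot.snapshot(name): name is "side" or "top" or "wrist"; returns a dict with "frame" (384x512x3 uint8, red, green, blue), "intrinsics" (3x3 intrinsics, pixels), "T" (4x4, takes a point from camera to world coordinates). Camera axes: x right, y up, looking along -z (the intrinsics and any distortion apply to the point x, -y, -z); pixel columns grow to the right and rows downward; lengths in mm; the calibration is good to about 2 mm. A picture is of the moment at which its call begins. There is no depth.
- bot.job_done(): hands the job in, once; it reports no verdict.
Trained networks look in the newest picture that a camera, given by its name, has taken for a name from the list of things; names that differ only in an ending like _2 or _b are one class to them, and where a whole thing is asked for, a point or a joint stands for the part that bears it (a point fixed in the world has none). Each returns a list of dicts, best first, with "p" (0 to 1); they miss things now and then, are a little off and sometimes report something else, mostly with a low value. They report only what shows in the picture. A call takes as long as a camera call. They do not tell look-alikes from the thing itself.
- bot.look_for(camera, thing): "extent" ([centre column, centre row, width, height] in pixels, round what is visible of it).
- bot.silhouettes(camera, thing): "region" (384x512 bool, what is visible of it) and "extent" ([centre column, centre row, width, height] in pixels, round what is visible of it).
- bot.tip_of(camera, thing): "point" ([column, row] in pixels: a listed point, or the origin of a listed thing).
The state is a dict: "time_s": time; "joint_pos": joint angles; "qvel": joint speeds; "joint_torque": joint torques, N m; "position": TCP position; "tcp_rot": TCP orientation; "ft_force": force on the tool from outside, world axes, zero at the start; "torque": the same for the moment, N m; "grip_width": opening from 0.0 (shut) to 1.0 (fully open).
Only numpy, scipy, OpenCV 4.12 (cv2) and the standard library are available. Lean on these libraries where they do the work, as an engineer would, in place of code of your own. Each camera call takes 0.05 s, during which the arm holds its last target. There are 200 camera calls.

## Working session

There is one attempt and no reset: what is moved stays moved. The work goes in short steps, Python scripts to look and compute and a shell command to move; the robot and the scene stay as the last step left them, time stands still between calls to the robot, and variables do not carry over. Pictures are saved under pics/ and viewed, about 8 in all and at most 12, crops included, and the job is handed in when it is done.

```bash
ls; mkdir -p pics; cat > h.py <<'E'
import numpy as np, cv2
from cell import bot
def snap(c,fn=None):
    s=bot.snapshot(c)
    if fn: cv2.imwrite('pics/'+fn,s['frame'][:,:,::-1])
    return s
def ray(s,px):
    K=np.array(s['intrinsics']);T=np.array(s['T'])
    d=np.linalg.inv(K)@[px[0],px[1],1]; d=T[:3,:3]@[d[0],-d[1],-d[2]]
    return T[:3,3],d
def at_z(s,px,z):
    o,d=ray(s,px); return o+d*(z-o[2])/d[2]
def proj(s,p):
    K=np.array(s['intrinsics']);T=np.array(s['T'])
    c=T[:3,:3].T@(np.array(p)-T[:3,3]); q=K@[c[0],-c[1],-c[2]]; return q[:2]/q[2]
E
python3 - <<'E'
from h import *
print(bot.get_obs())
fr=[]
for c in ['top','side']:
    s=snap(c); fr.append(s['frame'][:,:,::-1]); print(c,{k:np.round(v,3).tolist() for k,v in s.items() if k!='frame'}, s.keys())
    for t in ['tray','tray_neck','stand','stand_tip','stand_shoulder']:
        if t in('tray','stand'): print(t,[(np.round(d['extent']).tolist(),round(d['p'],2)) for d in bot.look_for(c,t)])
        z={'tray':0,'tray_neck':44,'stand':0,'stand_tip':70,'stand_shoulder':30}[t]
        print(t,[(np.round(d['point']).tolist(),np.round(at_z(s,d['point'],z)).tolist(),round(d['p'],2)) for d in bot.tip_of(c,t)])
cv2.imwrite('pics/a.png',cv2.resize(np.vstack(fr),None,fx=.78,fy=.78)); cv2.imwrite('pics/top.png',cv2.resize(fr[0],(800,600),interpolation=cv2.INTER_CUBIC));cv2.imwrite('pics/side.png',cv2.resize(fr[1],(800,600),interpolation=cv2.INTER_CUBIC))
E
```

```text
pics
{'time_s': 0.0, 'joint_pos': array([-66.89785734,  19.07287657,  -3.70506699,  83.7064343 ,
         1.23822995,  77.34460102,  -5.07148634]), 'qvel': array([ 0.00286746,  0.00791603,  0.10372719,  0.12751138,  0.14594076,
       -0.02492434,  0.07526714]), 'joint_torque': array([-2.07395010e-04, -6.23271060e+01,  2.43762141e-02, -3.89878964e+01,
       -6.12819172e-02,  4.00708860e-02,  1.47834317e-04]), 'position': array([258.00448067, 568.76150716, 183.5405069 ]), 'tcp_rot': array([1.79994772e+02, 8.38973320e-02, 6.56016543e+01]), 'ft_force': array([0.25144778, 0.75829236, 0.51940416]), 'torque': array([ 0.00345445,  0.03700568, -0.04107527]), 'grip_width': 1.0025770830390475}
top {'intrinsics': [[467.185, 0.0, 251.038], [0.0, 467.185, 189.383], [0.0, 0.0, 1.0]], 'T': [[-0.007, 0.989, -0.149, 346.247], [-1.0, -0.006, 0.009, -6.128], [0.008, 0.149, 0.989, 1211.719], [0.0, 0.0, 0.0, 1.0]]} dict_keys(['frame', 'intrinsics', 'T'])
tray [([203.0, 176.0, 39.0, 38.0], 0.86)]
tray [([204.0, 179.0], [557.0, 107.0, 0.0], 0.82), ([278.0, 123.0], [710.0, -91.0, 0.0], 0.58)]
tray_neck [([
[... 1176 characters left out ...]
3.0], 0.94), ([158.0, 201.0, 66.0, 59.0], 0.86), ([276.0, 354.0, 61.0, 60.0], 0.71), ([295.0, 266.0, 57.0, 46.0], 0.68), ([237.0, 173.0, 42.0, 31.0], 0.24)]
stand [([159.0, 202.0], [358.0, 143.0, 0.0], 0.86), ([294.0, 266.0], [521.0, -184.0, 0.0], 0.83), ([274.0, 360.0], [367.0, -321.0, 0.0], 0.61)]
stand_tip [([199.0, 262.0], [340.0, -102.0, 70.0], 0.92), ([295.0, 248.0], [517.0, -183.0, 70.0], 0.91), ([152.0, 174.0], [366.0, 167.0, 70.0], 0.84), ([273.0, 345.0], [363.0, -317.0, 70.0], 0.8)]
stand_shoulder [([294.0, 258.0], [520.0, -181.0, 30.0], 0.91), ([273.0, 356.0], [362.0, -321.0, 30.0], 0.81), ([198.0, 275.0], [332.0, -104.0, 30.0], 0.63), ([156.0, 191.0], [360.0, 150.0, 30.0], 0.62)]
```

View pics/top.png

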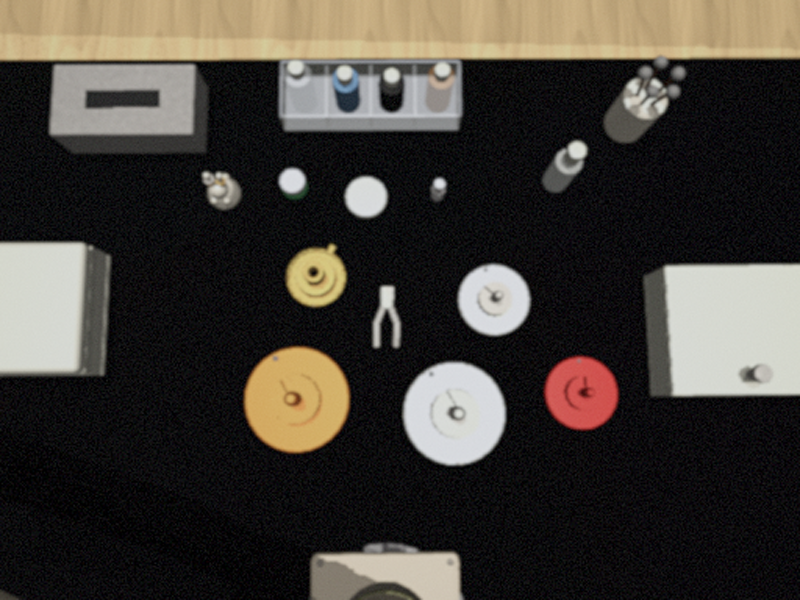

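View pics/side.png

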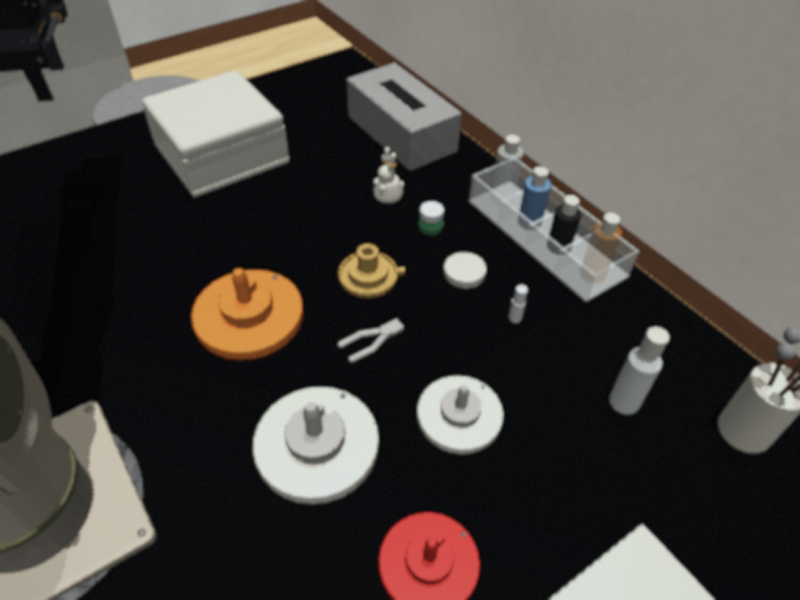

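The tray is at top (203,176). Four things could be taken for the stand: small white (318,193), large white (289,266), orange (190,255) and red (374,252). Orange and red are excluded, and of the two white ones the smaller is meant: (318,193). I'll check it in a close crop and measure the directions.

```bash
python3 - <<'E'
from h import *
out=[]
S={}
for c in ['top','side']:
    fs=[];
    for i in range(6): s=snap(c); fs.append(s['frame'].astype(float))
    f=np.mean(fs,0).astype(np.uint8); np.save(c+'.npy',f); S[c]=s
    for name,pw in [('stand',[520,-184,14]),('tray',[558,114,10])]:
        u,v=proj(s,pw).astype(int); cr=f[v-34:v+34,u-34:u+34,::-1]
        out.append(cv2.resize(cr,(300,300),interpolation=cv2.INTER_CUBIC)); print(c,name,'crop origin',u-34,v-34)
        for d in bot.silhouettes(c,name):
            if abs(d['extent'][0]-u)<12 and abs(d['extent'][1]-v)<14:
                r=d['region'];print(np.round(d['extent'],1),r.sum())
cv2.imwrite('pics/c.png',np.vstack([np.hstack(out[:2]),np.hstack(out[2:])]))
# white disc: ellipse fit of base via threshold (top)
f=np.load('top.npy');s=S['top']
g=(f.min(2)>90).astype(np.uint8)
n,l,st,ce=cv2.connectedComponentsWithStats(g)
k=l[193+8,318+12]; m=(l==k).astype(np.uint8)
cn=max(cv2.findContours(m,0,2)[0],key=len); e=cv2.fitEllipse(cn); print('base ellipse',e,at_z(s,e[0],12))
m=(f[:,:,0].astype(int)-f[:,:,2]>35).astype(np.uint8); n,l,st,ce=cv2.connectedComponentsWithStats(m)
for i in range(1,n):
    if st[i,4]>300: print(st[i],ce[i],at_z(s,ce[i],10))
E
```

```text
top stand crop origin 281 157
[314.1 193.2  45.1  44.3] 1580
top tray crop origin 166 144
[204.4 178.   36.1  37.6] 1020
side stand crop origin 260 228
[295.4 266.2  52.5  50.3] 2127
side tray crop origin 200 139
[237.1 172.8  40.5  34.6] 975
base ellipse ((315.6972961425781, 191.48696899414062), (44.9177131652832, 46.212135314941406), 116.93973541259766) [ 520.99357446 -184.63450935   12.        ]
[    0     0   512    39 19624] [253.88748471  18.66770281] [1003.25871016  -28.01267831   10.        ]
[ 183  156   39   41 1213] [202.05853256 176.59356966] [562.40602963 110.91363473  10.        ]
[ 155  221   70   69 3758] [189.5250133  255.32756786] [359.11185647 141.08311553  10.        ]
[ 348  227   48   49 1855] [371.58274933 251.09380054] [ 366.46379979 -323.59660571   10.        ]
```

View pics/c.png

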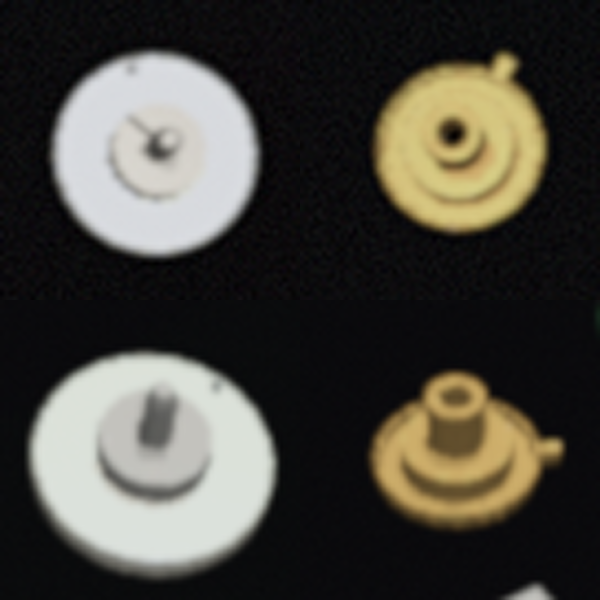

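```bash
python3 - <<'E'
from h import *
st=bot.snapshot('top'); ss=bot.snapshot('side')
def P(s,o,c,z): return at_z(s,[o[0]+c[0]*68/300-.5,o[1]+c[1]*68/300-.5],z)
T=(281,157);Q=(260,228);R=(166,144);U=(200,139)
dot=P(st,T,(131,68),14); dots=P(ss,Q,(217,86),14); print('dot',dot,dots)
bt=P(st,T,(155,153),12);print('base c',bt, 'side', P(ss,Q,(152,456),12))
print('tip',P(st,T,(171,138),70),P(ss,Q,(162,92),69))
print('key',P(st,T,(128,118),30),P(st,T,(155,140),30),'sh ctr',P(st,T,(156,149),30))
for n,a,b,z in [('hole',(154,131),(157,99),57),('dish',(160,146),(156,161),10),('lug',(205,67),(257,148),8),('skirt',(160,140),(157,145),22)]:
    print(n,P(st,R,a,z),P(ss,U,b,z))
c=np.array([520,-184]);
for d in(dot,dots):print(np.degrees(np.arctan2(*(d[:2]-c)[::-1])))
E
```

```text
dot [ 572.42028795 -171.40174396   14.        ] [ 570.54465521 -170.54487346   14.        ]
base c [ 521.80065723 -184.49071199   12.        ] side [ 426.87146005 -301.12078091   12.        ]
tip [ 521.76501926 -185.09459689   70.        ] [ 518.55154188 -184.01222382   69.        ]
key [ 539.83585478 -166.67070817   30.        ] [ 526.7961815  -182.02831913   30.        ] sh ctr [ 521.50912718 -182.46130841   30.        ]
hole [562.64748483 110.55269564  57.        ] [559.21538036 109.20878569  57.        ]
dish [562.41117365 111.67486335  10.        ] [556.26761894 107.48275351  10.        ]
lug [610.44832172  85.46718849   8.        ] [612.16067321  85.18529115   8.        ]
skirt [563.82360975 110.52865907  22.        ] [557.61588216 108.05221233  22.        ]
13.513700966189445
14.906598867787931
```

```bash
cat > go.py <<'E'
import sys
from h import *
from scipy.spatial.transform import Rotation as Ro
# usage: go.py x y z yaw -> shift(m) & turn(rad) in tool axes
o=bot.get_obs(); R=Ro.from_euler('xyz',o['tcp_rot'],degrees=True)
x,y,z,yaw=map(float,sys.argv[1:5]); t=Ro.from_euler('xyz',[180,0,yaw],degrees=True)
d=R.inv().apply(np.array([x,y,z])-o['position'])/1000
print('t',round(o['time_s'],2),'pos',o['position'].round(1),'rot',o['tcp_rot'].round(1),'F',o['ft_force'].round(1),'j7',o['joint_pos'][6].round(0),'grip',round(o['grip_width'],3))
print('shift',d.round(4),'turn',(R.inv()*t).as_rotvec().round(3))
E
python3 go.py 520 -184 230 10
```

```text
t 1.7 pos [258.1 569.2 184.4] rot [-180.    -0.    65.6] F [0.2 0.5 0.9] j7 -5.0 grip 0.998
shift [-0.5778  0.5496 -0.0457] turn [-0.   -0.    0.97]
```

```bash
R='x'
python3 -m pendant '[[0.087,-0.144,0.137,-0.012,0,0,0],[0.087,-0.144,0.137,-0.012,0,0,0],[0.087,-0.144,0.137,-0.012,0,0,0],[0.087,-0.144,0.137,-0.012,0,0,0],[0.087,-0.144,0.137,-0.012,0,0,0]]'
python3 -m pendant '[[0.087,-0.144,0.137,-0.012,0,0,0],[0.087,-0.144,0.137,-0.012,0,0,0],[0.087,-0.144,0.137,-0.012,0,0,0],[0.087,-0.144,0.137,-0.012,0,0,0],[0.087,-0.144,0.137,-0.012,0,0,0]]'
python3 -m pendant '[[0.087,-0.144,0.137,-0.012,0,0,0],[0.087,-0.144,0.137,-0.012,0,0,0],[0.087,-0.144,0.137,-0.012,0,0,0],[0.087,-0.144,0.137,-0.012,0,0,0],[0.087,-0.144,0.137,-0.012,0,0,0]]'
python3 -m pendant '[[0.087,-0.144,0.137,-0.012,0,0,0.4],[0.087,-0.144,0.137,-0.012,0,0,0.5],[0.087,-0.144,0.137,-0.012,0,0,0.6],[0.087,-0.144,0.137,-0.012,0,0,0.6],[0.087,-0.144,0.137,-0.012,0,0,0.6]]'
python3 go.py 520 -184 230 10
```

```text
time_s: 2.12
position: [324.6, 378.4, 196.7]
tcp_rot: [180.0, -0.0, 65.5]
ft_force: [2.3, 0.5, 0.4]
grip_width: 0.999
time_s: 2.53
position: [390.1, 187.9, 209.1]
tcp_rot: [180.0, -0.1, 65.4]
ft_force: [0.8, 1.2, 0.9]
grip_width: 1.001
time_s: 2.95
position: [455.2, -3.1, 221.7]
tcp_rot: [179.9, -0.1, 65.3]
ft_force: [0.5, -0.2, 0.4]
grip_width: 0.998
time_s: 3.37
position: [520.0, -194.2, 234.3]
tcp_rot: [179.9, -0.2, 30.5]
ft_force: [1.1, 0.0, 0.1]
grip_width: 0.998
t 3.37 pos [ 520.  -194.2  234.3] rot [179.9  -0.2  30.5] F [1.1 0.  0.1] j7 52.0 grip 0.998
shift [ 0.0052 -0.0087  0.0043] turn [ 0.001 -0.004  0.358]
```

```bash
python3 - <<'E'
from h import *
fs=[]
for i in range(4): s=snap('wrist'); fs.append(s['frame'].astype(float))
f=np.mean(fs,0).astype(np.uint8); np.save('w1.npy',f); np.savez('w1c.npz',intrinsics=s['intrinsics'],T=s['T'])
cv2.imwrite('pics/w1.png',cv2.resize(f[:,:,::-1],(800,600)))
for p in([520,-184.5,14],[520,-184.5,30],[520,-184.5,70]): print(proj(s,p)*800/512)
print(bot.tip_of('wrist','stand_tip'))
E
```

```text
[410.82806133 244.07425722]
[411.07431879 246.91659513]
[411.7805783  255.06834083]
[{'point': [135.1, 2.6], 'p': 0.61}, {'point': [89.1, 201.4], 'p': 0.61}, {'point': [267.8, 160.9], 'p': 0.58}]
```

View pics/w1.png

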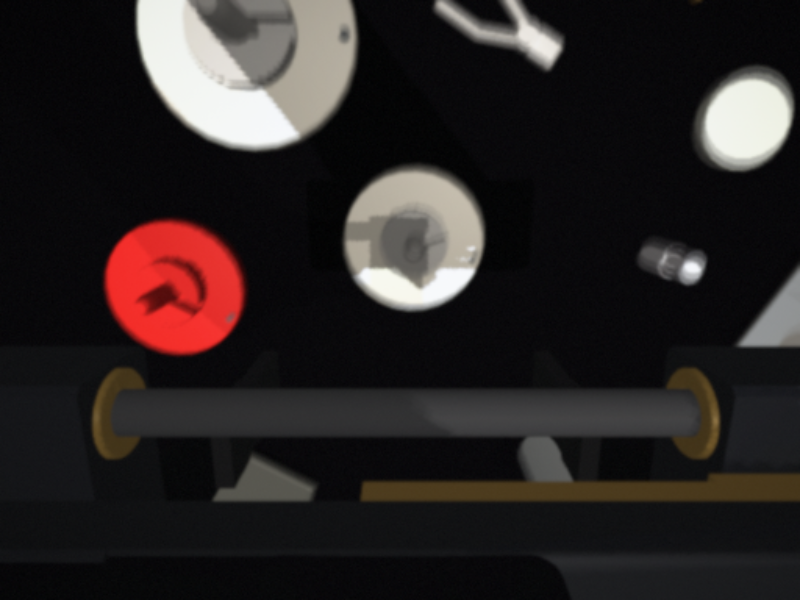

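```bash
python3 - <<'E'
from h import *
f=np.load('w1.npy'); s=dict(np.load('w1c.npz'))
g=(f.min(2)>60).astype(np.uint8); n,l,st,ce=cv2.connectedComponentsWithStats(g)
k=l[175,250]; m=(l==k).astype(np.uint8); cn=cv2.convexHull(max(cv2.findContours(m,0,2)[0],key=len)); e=cv2.fitEllipse(cn); print(e,at_z(s,e[0],12))
cr=f[100:205,210:320].astype(float); cr=np.clip((cr/255)**.6*255,0,255).astype(np.uint8)
cr=cv2.resize(cr,(628,600),interpolation=cv2.INTER_CUBIC)
cv2.imwrite('pics/w1c.png',cr[:,:,::-1])
E
```

```text
((264.4938659667969, 152.596923828125), (89.89260864257812, 92.80020141601562), 21.166168212890625) [ 519.50355616 -179.64495359   12.        ]
```

View pics/w1c.png

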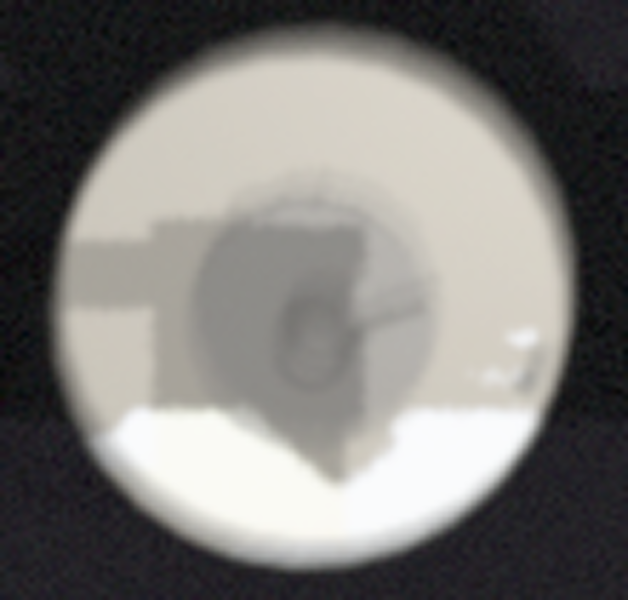

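```bash
python3 - <<'E'
from h import *
s=dict(np.load('w1c.npz'))
P=lambda c,z: at_z(s,[210+c[0]/5.71-.5,100+c[1]/5.714-.5],z)
for n,c,z in [('tip',(311,345),70),('sh',(314,315),30),('base',(313,308),14),('dot',(533,370),14),('key',(420,300),30),('keyin',(365,312),30),('key2',(317,185),30)]:
    p=P(c,z); print(n,p.round(1),np.degrees(np.arctan2(p[1]+184,p[0]-520)).round(1))
E
python3 go.py 561 110 150 -30
```

```text
tip [ 518.4 -181.    70. ] 117.0
sh [ 519.3 -179.9   30. ] 99.5
base [ 519.7 -180.5   14. ] 95.2
dot [ 570.3 -167.    14. ] 18.7
key [ 537.5 -165.4   30. ] 46.8
keyin [ 528.6 -173.7   30. ] 50.2
key2 [ 505.5 -155.6   30. ] 117.0
t 3.62 pos [ 519.5 -190.7  233.3] rot [-1.8e+02 -1.0e-01  3.1e+01] F [-0.6 -0.2 -0.7] j7 52.0 grip 0.996
shift [ 0.1903 -0.2363  0.0839] turn [-0.002 -0.002  1.065]
```

```bash

python3 -m pendant '[[0.087,0.095,-0.118,0.04,0,0,0],[0.087,0.095,-0.118,0.04,0,0,0],[0.087,0.095,-0.118,0.04,0,0,0],[0.087,0.095,-0.118,0.04,0,0,0]]' | head -2
python3 -m pendant '[[0.087,0.095,-0.118,0.04,0,0,0.6],[0.087,0.095,-0.118,0.04,0,0,0.6],[0.087,0.095,-0.118,0.04,0,0,0.6],[0.087,0.095,-0.118,0.04,0,0,0.6],[0.087,0.095,-0.118,0.04,0,0,0.6]]' |head -2
python3 -m pendant '[[0.087,0,0,0,0,0,0.47],[0.087,0,0,0,0,0,0.47],[0.087,0,0,0,0,0,0.47],[0.087,0,0,0,0,0,0.47],[0.087,0,0,0,0,0,0.47]]' | head -3
python3 - <<'E'
from h import *
s=snap('wrist','w2.png'); print([proj(s,[561,110,z]).round() for z in(0,10,57)])
for t,z in [('tray',0),('tray_neck',44)]: print(t,[(np.round(d['point']),at_z(s,d['point'],z).round(1),d['p']) for d in bot.tip_of('wrist',t)])
print([(np.round(d['extent'],1),d['p']) for d in bot.look_for('wrist','tray')])
E
python3 go.py 561 110 27 -30
```

```text
time_s: 3.95
position: [539.7, -35.0, 193.1]
time_s: 4.37
position: [556.9, 127.1, 151.3]
time_s: 4.78
position: [556.0, 129.0, 151.5]
tcp_rot: [-179.7, 0.3, -29.5]
[array([272., 186.]), array([272., 188.]), array([274., 200.])]
tray [(array([270., 182.]), array([561.7, 114.7,   0. ]), 0.93)]
tray_neck [(array([273., 189.]), array([564.7, 116.1,  44. ]), 0.8)]
[(array([276.7, 181.6, 100. ,  88.9]), 0.81)]
t 4.98 pos [556.6 127.9 151.5] rot [-179.7    0.3  -29.3] F [-0.  -0.3 -0.2] j7 -39.0 grip 1.003
shift [0.0132 0.0141 0.1243] turn [-0.005  0.005  0.013]
```

View pics/w2.png

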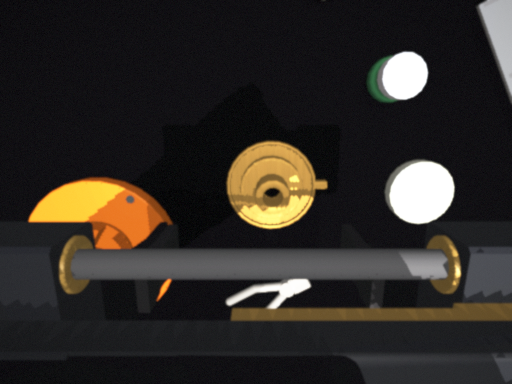

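```bash
python3 - <<'E'
from h import *
s=snap('wrist');f=s['frame']
print('hole',at_z(s,(272,193),57),'dish',at_z(s,(270.5,185),10),'lug',at_z(s,(323,184.5),8))
E
python3 go.py 561 111 27 -30
```

```text
hole [563.53856371 115.43807386  57.        ] dish [562.03458455 112.89944195  10.        ] lug [611.94881024  85.13830905   8.        ]
t 5.03 pos [556.7 127.6 151.4] rot [-179.7    0.3  -29.3] F [ 0.1 -0.3 -0.3] j7 -39.0 grip 1.0
shift [0.0125 0.013  0.1243] turn [-0.005  0.005  0.012]
```

```bash

python3 -m pendant '[[0.087,0.013,0.012,0.03,-0.005,0.005,0.012],[0.087,0.013,0.012,0.06,-0.005,0.005,0.012],[0.087,0.013,0.012,0.08,-0.005,0.005,0.012],[0.087,0.013,0.012,0.08,-0.005,0.005,0.012],[0.087,0.013,0.012,0.08,-0.005,0.005,0.012]]'
python3 go.py 561.5 111.5 28.5 -30
```

```text
time_s: 5.45
position: [561.5, 111.2, 71.1]
tcp_rot: [179.9, 0.0, -29.9]
ft_force: [0.7, 0.7, 0.3]
grip_width: 0.998
t 5.45 pos [561.5 111.2  71.1] rot [179.9   0.  -29.9] F [0.7 0.7 0.3] j7 -35.0 grip 0.998
shift [-0.0001 -0.0003  0.0426] turn [0.001 0.001 0.001]
```

```bash

python3 -m pendant '[[0.087,0,0,0.02,0,0,0],[0.087,0,0,0.035,0,0,0],[0.087,0,0,0.042,0,0,0],[0.087,0,0,0.042,0,0,0],[0.087,0,0,0.042,0,0,0]]'
python3 -m pendant '[[0.03,0,0,0,0,0,0],[0.03,0,0,0,0,0,0],[0.03,0,0,0,0,0,0],[0.03,0,0,0,0,0,0],[0.03,0,0,0,0,0,0]]' 25
python3 -m pendant '[[0.02,0,0,0,0,0,0],[0.02,0,0,0,0,0,0],[0.02,0,0,0,0,0,0],[0.02,0,0,0,0,0,0],[0.02,0,0,0,0,0,0]]' 25
```

```text
time_s: 5.87
position: [562.1, 111.4, 30.4]
tcp_rot: [180.0, -0.0, -29.9]
ft_force: [-0.2, 0.7, -0.1]
grip_width: 1.0
time_s: 6.28
position: [562.3, 111.5, 30.7]
tcp_rot: [-180.0, -0.0, -29.9]
ft_force: [0.2, 0.1, 1.0]
grip_width: 0.705
time_s: 6.7
position: [562.3, 111.4, 30.6]
tcp_rot: [-180.0, -0.0, -29.9]
ft_force: [0.1, 0.8, -0.3]
grip_width: 0.323
```

```bash

python3 -m pendant '[[0.02,0,0,0,0,0,0],[0.02,0,0,0,0,0,0],[0.02,0,0,0,0,0,0]]' 25
python3 - <<'E'
from h import *
s=snap('wrist','w3.png')
f=[snap(c)['frame'] for c in('top','side')]
cv2.imwrite('pics/g.png',cv2.resize(np.hstack([f[0][136:216,160:250],f[1][120:200,190:280]])[:,:,::-1],None,fx=4,fy=4,interpolation=cv2.INTER_CUBIC))
E
```

```text
time_s: 6.95
position: [562.3, 111.4, 30.6]
tcp_rot: [-180.0, -0.0, -29.9]
ft_force: [-0.4, 0.5, 0.9]
grip_width: 0.24
```

View pics/g.png

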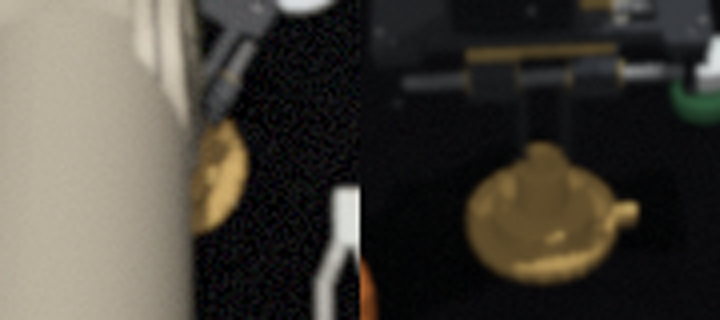

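```bash

python3 - <<'E'
from h import *
S=bot.snapshot('side');W=bot.snapshot('wrist');T=np.array(W['T'])
print(T.round(2))
for p in ([562.3,111.4,30.6],[562.3,111.4,49.6],[561,110.5,57],[561,110.5,0]): print(p,proj(S,p).round(1),proj(W,p).round(1))
a=S['frame'][90:220,170:310,::-1].astype(float); a=((a/255)**.6*255).astype(np.uint8)
b=W['frame'][:,:,::-1].astype(float); b=((b/255)**.6*255).astype(np.uint8)
cv2.imwrite('pics/h.png',np.hstack([cv2.resize(a,(400,371),interpolation=cv2.INTER_CUBIC),cv2.resize(b,(400,300))[:, :].copy() if 0 else cv2.copyMakeBorder(cv2.resize(b,(400,300)),0,71,0,0,0)]))
E
```

```text
[[ 8.7000e-01  4.8000e-01  1.3000e-01  5.9716e+02]
 [-5.0000e-01  8.4000e-01  2.2000e-01  1.7043e+02]
 [-0.0000e+00 -2.5000e-01  9.7000e-01  2.3210e+02]
 [ 0.0000e+00  0.0000e+00  0.0000e+00  1.0000e+00]]
[562.3, 111.4, 30.6] [235.9 167.5] [258.2 217.4]
[562.3, 111.4, 49.6] [235.7 162.1] [258.1 227.7]
[561, 110.5, 57] [235.4 160.4] [256.9 234.6]
[561, 110.5, 0] [235.9 176.2] [257.5 206. ]
```

View pics/h.png

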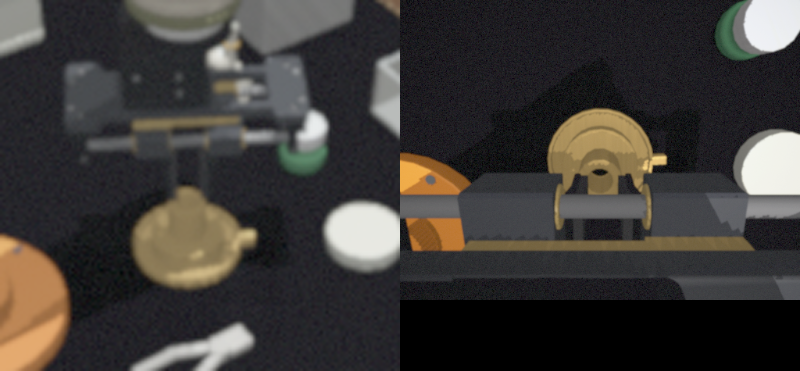

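```bash

python3 -m pendant '[[0.012,0,0,0,0,0,0],[0.012,0,0,0,0,0,0],[0.012,0,0,0,0,0,0],[0.012,0,0,0,0,0,0]]' 10
python3 - <<'E'
from h import *
for t in range(3): o=bot.get_obs(); print(o['grip_width'],o['ft_force'],o['torque'])
S=bot.snapshot('side'); print([(np.round(d['point']),at_z(S,d['point'],44).round(1),d['p']) for d in bot.tip_of('side','tray_neck')])
E
```

```text
time_s: 7.53
position: [562.3, 111.4, 30.6]
tcp_rot: [-180.0, -0.0, -29.9]
ft_force: [-0.9, 0.6, 0.6]
grip_width: 0.144
0.14410034199393054 [-0.87362131  0.60491442  0.59079637] [-0.06468944  0.11483742 -0.03889338]
0.14410034199393054 [-0.87362131  0.60491442  0.59079637] [-0.06468944  0.11483742 -0.03889338]
0.14410034199393054 [-0.87362131  0.60491442  0.59079637] [-0.06468944  0.11483742 -0.03889338]
[(array([236., 165.]), array([558.5, 106.6,  44. ]), 0.92), (array([294., 174.]), array([661.5,   0.8,  44. ]), 0.18)]
```

```bash

python3 - <<'E'
from h import *
print('off',bot.grip_point_offset,[a for a in dir(bot) if a[0]!='_'])
S=bot.snapshot('side');W=bot.snapshot('wrist')
def cr(s,x,y,w,h,W_,pts):
    a=s['frame'][y:y+h,x:x+w,::-1].astype(float); a=((a/255)**.45*255).astype(np.uint8); k=W_/w
    a=cv2.resize(a,(W_,int(h*k)),interpolation=cv2.INTER_CUBIC)
    for p,c in pts:
        u=(proj(s,p)+.5-[x,y])*k; cv2.circle(a,tuple(int(i) for i in u),3,c,-1)
    return a
pts=[([562.3,111.4,30.6],(0,0,255)),([562.3,111.4,80],(255,0,255)),([561,110.5,57],(0,255,0))]
a=cr(S,196,115,80,80,400,pts); b=cr(W,190,160,140,140,400,pts)
cv2.imwrite('pics/i.png',np.hstack([a,b]))
E
```

```text
off 18.700000000000003 ['MotionError', 'get_obs', 'grip_point_offset', 'job_done', 'look_for', 'silhouettes', 'snapshot', 'tip_of']
```

View pics/i.png

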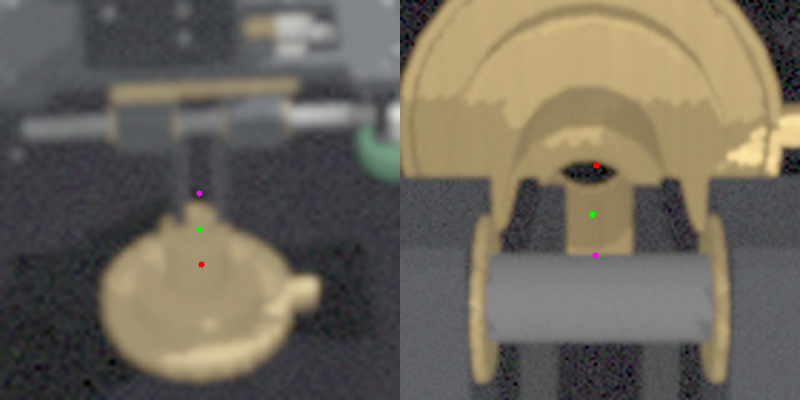

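```bash

python3 - <<'E'
from h import *
s=dict(np.load('w1c.npz')); u=np.array([.86,.5,0])
print(s['intrinsics'],s['T'].round(2))
c=np.array([519.5,-182,14]); print('base pred px',np.linalg.norm(proj(s,c+58*u)-proj(s,c-58*u)),'seen ~91')
W=bot.snapshot('wrist'); u=np.array(W['T'])[:3,0]; c=np.array([561.5,111.5,10]); print('dish pred',proj(W,c+48*u),proj(W,c-48*u), 'neck',proj(W,c+[0,0,47]+17*u),proj(W,c+[0,0,47]-17*u))
f=W['frame'].astype(int); m=(f[:,:,0]-f[:,:,2]>20)
for r in (130,150,170,190,200,204,210,215,218,222,235,240): 
    print(r,''.join('#' if v else '.' for v in m[r,180:340:2]))
for k in W: 
    if k!='frame': print(np.array(W[k]).round(2))
E
```

```text
[[325.12928057   0.         259.34541541]
 [  0.         325.12928057 193.26982638]
 [  0.           0.           1.        ]] [[ 8.6000e-01 -4.9000e-01 -1.3000e-01  4.8477e+02]
 [ 5.1000e-01  8.3000e-01  2.2000e-01 -1.3554e+02]
 [ 0.0000e+00 -2.5000e-01  9.7000e-01  4.3477e+02]
 [ 0.0000e+00  0.0000e+00  0.0000e+00  1.0000e+00]]
base pred px 88.96327325094785 seen ~91
dish pred [324.48597884 208.55201679] [190.11156308 208.55201679] neck [286.37141356 232.80608137] [227.18850321 232.80608137]
130 ................................................................................
150 ...................#######################################......................
170 .........###########################################################............
190 .....###################################################################........
200 ....############################################################################
204 ....############################################################################
210 .....###########################################################################
215 .....###################################################################........
218 .....#############################........##############################........
222 .....................##############.......#########..#######....................
235 ....................#####.........############..........#####...................
240 ..................#####...........############...........#####..................
[[325.13   0.   259.35]
 [  0.   325.13 193.27]
 [  0.     0.     1.  ]]
[[ 8.7000e-01  4.8000e-01  1.3000e-01  5.9716e+02]
 [-5.0000e-01  8.4000e-01  2.2000e-01  1.7043e+02]
 [-0.0000e+00 -2.5000e-01  9.7000e-01  2.3211e+02]
 [ 0.0000e+00  0.0000e+00  0.0000e+00  1.0000e+00]]
```

```bash

python3 -m pendant '[[0.087,0,0,0,0,0,0],[0.087,0,0,0,0,0,0],[0.087,0,0,0,0,0,0],[0.087,0,0,0,0,0,0],[0.087,0,0,0,0,0,0]]' 10 |tail -1
python3 -m pendant '[[0.087,0,0,0,0,0,0],[0.087,0,0,0,0,0,0],[0.087,0,0,0,0,0,0],[0.087,0,0,0,0,0,0],[0.087,0,0,0,0,0,0]]' 10 |tail -1
python3 - <<'E'
from h import *
W=snap('wrist','w5.png');S=snap('side')
T=np.array(W['T']);o=bot.get_obs();p=o['position']
from scipy.spatial.transform import Rotation as Ro
R=Ro.from_euler('xyz',o['tcp_rot'],degrees=True).as_matrix()
print('cam in tool',R.T@(T[:3,3]-p), o['grip_width'])
def cr(s,x,y,w,h,W_,pts):
    a=s['frame'][y:y+h,x:x+w,::-1].astype(float); a=((a/255)**.4*255).astype(np.uint8); k=W_/w
    a=cv2.resize(a,(W_,int(h*k)),interpolation=cv2.INTER_CUBIC)
    for q,c in pts:
        u=(proj(s,q)+.5-[x,y])*k; cv2.circle(a,tuple(int(i) for i in u),2,c,-1)
    return a
pts=[(p+R@[sx*43.5,sy,-z],c) for sx in(-1,1) for sy in(-9.5,9.5) for z,c in((0,(0,0,255)),(28,(0,255,0)),(60,(255,0,255)))]
a=cr(S,186,90,110,110,400,pts); b=cr(W,110,130,300,200,400,pts)
cv2.imwrite('pics/j.png',np.hstack([a,cv2.copyMakeBorder(b,0,400-b.shape[0],0,0,0)]))
E
```

```text
grip_width: 0.427
grip_width: 0.815
cam in tool [   0.86724247  -68.57428909 -201.45084521] 0.9076216281085533
```

View pics/j.png

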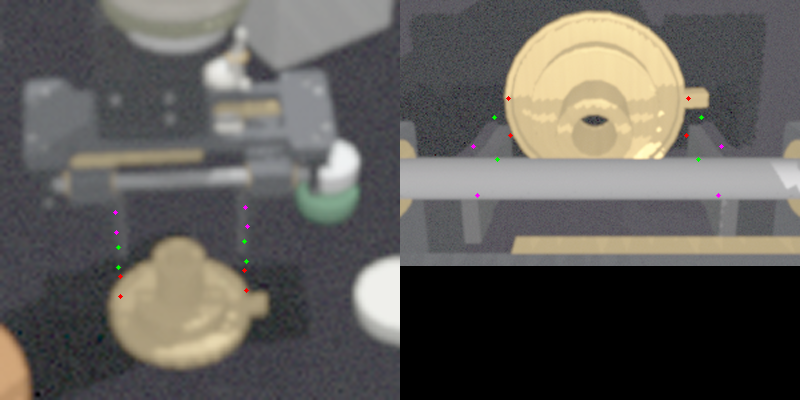

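The picture shows the real fingertips ending about 28 mm above the reported TCP (the green marks), so the grasp closed above the neck. I'll allow for that offset.

```bash

python3 -m pendant '[[0.087,0,0,0.01,0,0,0],[0.087,0,0,0.018,0,0,0],[0.087,0,0,0.018,0,0,0]]' | sed -n '2p;4p'
python3 -m pendant '[[0.087,0,0,0.006,0,0,0],[0.087,0,0,0.011,0,0,0],[0.087,0,0,0.011,0,0,0]]' | sed -n '2p;4p'
python3 -m pendant '[[0.03,0,0,0,0,0,0],[0.03,0,0,0,0,0,0],[0.03,0,0,0,0,0,0],[0.03,0,0,0,0,0,0],[0.03,0,0,0,0,0,0]]' 20|tail -1
python3 -m pendant '[[0.025,0,0,0,0,0,0],[0.025,0,0,0,0,0,0],[0.025,0,0,0,0,0,0],[0.025,0,0,0,0,0,0],[0.025,0,0,0,0,0,0]]' 20
python3 -m pendant '[[0.02,0,0,0,0,0,0],[0.02,0,0,0,0,0,0],[0.02,0,0,0,0,0,0]]' 20
```

```text
position: [560.8, 111.2, 10.4]
ft_force: [-0.2, 0.6, -0.3]
position: [559.9, 110.9, -2.1]
ft_force: [0.5, -0.6, -0.3]
grip_width: 0.702
time_s: 10.05
position: [560.1, 111.1, -1.8]
tcp_rot: [179.8, 0.2, -29.9]
ft_force: [-0.7, 0.3, 1.3]
grip_width: 0.372
time_s: 10.3
position: [560.0, 111.0, -1.8]
tcp_rot: [179.8, 0.2, -29.9]
ft_force: [0.1, -0.9, -0.9]
grip_width: 0.369
```

```bash

python3 -m pendant '[[0.02,0,0,-0.01,0,0,0],[0.02,0,0,-0.04,0,0,0],[0.02,0,0,-0.07,0,0,0],[0.02,0,0,-0.1,0,0,0],[0.02,0,0,-0.1,0,0,0]]' 30
python3 - <<'E'
from h import *
S=snap('side')
print([(np.round(d['extent']),d['p']) for d in bot.look_for('side','tray')], proj(S,[560,111,97]))
W=snap('wrist','w6.png')
f=W['frame'].astype(int); m=(f[:,:,0]-f[:,:,2]>20)
for r in range(140,250,8): print(r,''.join('#' if v else '.' for v in m[r,150:370:2]))
E
python3 go.py 520 -184 100 11.5
```

```text
time_s: 10.72
position: [563.7, 111.5, 104.6]
tcp_rot: [-179.8, -0.1, -30.0]
ft_force: [1.7, -1.3, -1.5]
grip_width: 0.371
[(array([239., 138.,  45.,  36.]), 0.7)] [234.61623748 148.43225899]
140 .......................................................#......................................................
148 ......................................###################################.....................................
156 ...............................################################################...............................
164 ...........................#########################################################..........................
172 .......................################################################################.......................
180 ....................######################################################################....................
188 ...................#########################################################################..................
196 .................############################################################################......
[... 155 characters left out ...]
################################################################################......
220 ................#########################################################################################.....
228 ...................############........################################.........############..................
236 ..............####.##########..........################################..........###############..............
244 .............#############............##################################.............#############............
t 10.87 pos [560.1 111.3  98.2] rot [179.8   0.2 -29.9] F [-0.7 -0.2 -3.2] j7 -36.0 grip 0.37
shift [ 0.1124  0.276  -0.0012] turn [ 0.002  0.004 -0.723]
```

```bash
cat > tr.py <<'E'
from h import *
from scipy.optimize import least_squares
from scipy.spatial.transform import Rotation as Ro
def tray(show=1):
    W=bot.snapshot('wrist');o=bot.get_obs();p=o['position'];R=Ro.from_euler('xyz',o['tcp_rot'],degrees=True).as_matrix()
    f=W['frame'].astype(int); m=(f[:,:,0]-f[:,:,2]>20); zr=p[2]+1.8+10
    pts=[]
    for r in range(130,208,2):
        c=np.flatnonzero(m[r])
        if len(c)>10: pts+= [at_z(W,(c[0],r+.0),zr),at_z(W,(c[-1]+1,r),zr)]
    P=np.array([R.T@(q-p) for q in pts])[:,:2]
    s=least_squares(lambda v:np.hypot(P[:,0]-v[0],P[:,1]-v[1])-48,[0,0],loss='soft_l1')
    # lug: brass beyond radius 51, right side
    v,u=np.nonzero(m[190:240]); L=[]
    for a,b in zip(u,v+190):
        q=(R.T@(at_z(W,(a+.5,b+.5),zr-3)-p))[:2]-s.x
        if 52<np.hypot(*q)<62 and abs(q[0])>40: L.append(q)
    L=np.array(L); md=np.mean(L,0); th=np.degrees(np.arctan2(-md[1],md[0]))
    print('axis in tool xy',s.x.round(2),'res',np.abs(s.fun).mean().round(2),'lug n',len(L),'lug rel tool',th.round(1),'world',(th+o['tcp_rot'][2]).round(1))
    c=p+R@[s.x[0],s.x[1],0]; print('axis world',c.round(1))
if __name__=='__main__': tray()
E
python3 tr.py; python3 go.py 520 -184 100 11.5
```

```text
axis in tool xy [ 0.65 -3.66] res 27.22 lug n 266 lug rel tool -1.6 world -31.5
axis world [562.1 114.   97.5]
t 10.92 pos [559.7 111.2  97.5] rot [179.8   0.2 -29.9] F [-0.2 -0.  -2.2] j7 -36.0 grip 0.371
shift [ 0.1127  0.2757 -0.0018] turn [ 0.003  0.005 -0.723]
```

```bash
sed -i "s/ zr=p\[2\]+1.8+10/ l=cv2.connectedComponents(m.astype(np.uint8))[1]; m=l==l[190,256]; zr=p[2]+1.8+10/" tr.py; python3 tr.py
python3 -m pendant '[[0.02,0.056,0.138,0,0,0,0],[0.02,0.056,0.138,0,0,0,0],[0.02,0.056,0.138,0,0,0,0],[0.02,0.056,0.138,0,0,0,0]]' 30 | sed -n '2p;4p;5p'
python3 -m pendant '[[0.02,0.056,0.138,0,0,0,-0.55],[0.02,0.056,0.138,0,0,0,-0.55],[0.02,0.056,0.138,0,0,0,-0.55],[0.02,0.056,0.138,0,0,0,-0.55],[0.02,0.056,0.138,0,0,0,-0.55]]' 30 | sed -n '2p;4p;5p'
python3 go.py 520 -184 100 11.5;python3 tr.py
```

```text
axis in tool xy [ 1.18 -3.19] res 0.19 lug n 255 lug rel tool -1.0 world -30.9
axis world [562.1 113.3  97.1]
position: [537.3, -41.6, 96.6]
ft_force: [0.8, -1.0, -1.8]
grip_width: 0.369
position: [513.3, -196.7, 96.7]
ft_force: [0.3, -0.8, -2.3]
grip_width: 0.373
t 11.72 pos [ 513.3 -196.7   96.7] rot [179.6   0.6   1.2] F [ 0.3 -0.8 -2.3] j7 26.0 grip 0.373
shift [ 0.007  -0.0125 -0.0034] turn [ 0.006  0.011 -0.179]
axis in tool xy [ 0.14 -1.07] res 0.89 lug n 263 lug rel tool -1.7 world -0.0
axis world [ 513.9 -193.6   96.6]
```

```bash

python3 -m pendant '[[0.02,0.007,-0.0125,-0.002,0.006,0.011,-0.22],[0.02,0.007,-0.0125,-0.002,0.006,0.011,-0.22],[0.02,0.007,-0.0125,-0.002,0.006,0.011,-0.22],[0.02,0.007,-0.0125,-0.002,0.006,0.011,-0.22]]' 30 >/dev/null
cat > al.py <<'E'
from tr import *
S=bot.snapshot('side');o=bot.get_obs();p=o['position']
f=S['frame'].astype(int); m=((f[:,:,0]-f[:,:,2]>22)).astype(np.uint8)
l=cv2.connectedComponents(m)[1]; u,v=(proj(S,p+[0,0,6])).astype(int)
y,x=np.nonzero(m[v-45:v+45,u-45:u+45]); 
n,l,st,ce=cv2.connectedComponentsWithStats(m)
k=[i for i in range(1,n) if st[i,4]>60 and np.hypot(*(ce[i]-[u,v]))<40]; print(st[k],ce[k].round(1),'pred',u,v)
s=S
# pred extents of the dish (rim z=+1.8+10) around the TCP axis
a=np.linspace(0,2*np.pi,200)
for h in (2,12):
    q=np.array([proj(S,p+[48*np.cos(t),48*np.sin(t),h]) for t in a]); print('pred dish',h,q.min(0).round(1),q.max(0).round(1))
im=S['frame'][v-60:v+90,u-75:u+75,::-1]; cv2.imwrite('pics/al.png',cv2.resize(im,(600,600),interpolation=cv2.INTER_CUBIC))
E
python3 al.py; python3 tr.py; python3 go.py 520 -184 100 14
```

```text
[[ 272  217   51   42 1131]] [[301.3 242. ]] pred 297 237
pred dish 2 [273.2 219.2] [321.8 259.2]
pred dish 12 [273.5 216.2] [322.5 256.3]
axis in tool xy [ 1.25 -4.6 ] res 1.74 lug n 246 lug rel tool -3.8 world 10.3
axis world [ 520.3 -176.8   97.9]
t 12.2 pos [ 520.2 -181.6   97.9] rot [-1.799e+02  1.000e-01  1.410e+01] F [ 0.   0.6 -2.5] j7 37.0 grip 0.368
shift [-0.0007  0.0023 -0.0021] turn [-0.002  0.001  0.001]
```

View pics/al.png

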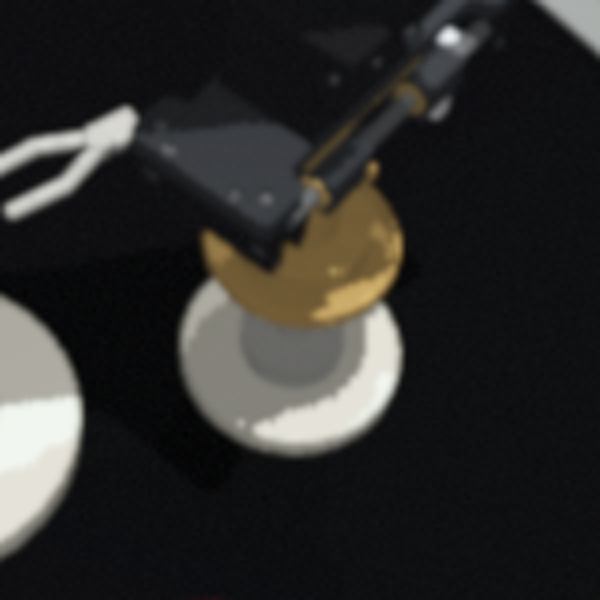

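```bash

python3 - <<'E'
from h import *
S=bot.snapshot('side'); a=np.linspace(0,2*np.pi,400)
f=S['frame'].astype(int); m=(f.min(2)>60)
print('left',[ (r,np.flatnonzero(m[r,240:330])[[0,-1]]+240) for r in range(262,270,2)], 'bottom',[(c,np.flatnonzero(m[265:300,c])[-1]+265) for c in range(290,302,4)])
for c in ((520,-184),(518,-184),(520,-182)):
    q=np.vstack([[proj(S,[c[0]+58*np.cos(t),c[1]+58*np.sin(t),h]) for t in a] for h in (0,14)]); print(c,q.min(0).round(1),q.max(0).round(1))
E
```

```text
left [(262, array([267, 322])), (264, array([267, 322])), (266, array([267, 322])), (268, array([267, 322]))] bottom [(290, np.int64(289)), (294, np.int64(290)), (298, np.int64(290))]
(520, -184) [267. 240.] [321.7 290.3]
(518, -184) [266.2 240.4] [321.  290.8]
(520, -182) [266.5 239.4] [321.1 289.6]
```

```bash

python3 -m pendant '[[0.02,-0.0007,0.0025,0.01,-0.002,0.001,0],[0.02,-0.0007,0.0025,0.025,-0.002,0.001,0],[0.02,-0.0007,0.0025,0.036,-0.002,0.001,0],[0.02,-0.0007,0.0025,0.036,-0.002,0.001,0],[0.02,-0.0007,0.0025,0.036,-0.002,0.001,0]]' 30 >/dev/null
python3 go.py 520.2 -184.1 50 14
```

```text
t 12.67 pos [ 519.5 -184.2   61.3] rot [1.80e+02 1.00e-01 1.41e+01] F [-0.5  0.7 -1.7] j7 39.0 grip 0.37
shift [0.0007 0.0001 0.0113] turn [0.    0.002 0.001]
```

```bash

python3 -m pendant '[[0.02,0.0007,0,0.004,0,0,0],[0.02,0.0007,0,0.008,0,0,0],[0.02,0.0007,0,0.012,0,0,0],[0.02,0.0007,0,0.012,0,0,0]]' 30 | sed -n '2p;4p'
python3 -m pendant '[[0.02,0,0,0.003,0,0,0],[0.02,0,0,0.006,0,0,0],[0.02,0,0,0.008,0,0,0],[0.02,0,0,0.008,0,0,0]]' 30 | sed -n '2p;4p'
python3 go.py 520.2 -184.1 30 14
```

```text
position: [519.8, -183.8, 48.6]
ft_force: [-0.5, 0.3, -2.4]
position: [519.5, -183.8, 40.1]
ft_force: [-0.0, -0.1, -2.8]
t 13.33 pos [ 519.5 -183.8   40.1] rot [-180.     0.2   14.1] F [-0.  -0.1 -2.8] j7 40.0 grip 0.371
shift [0.0006 0.0005 0.0101] turn [-0.     0.003  0.001]
```

```bash

python3 -m pendant '[[0.02,0,0,0.004,0,0,0],[0.02,0,0,0.008,0,0,0],[0.02,0,0,0.01,0,0,0],[0.02,0,0,0.01,0,0,0]]' 30 | sed -n '2p;4p'
python3 -m pendant '[[0.02,0,0,0.003,0,0,0],[0.02,0,0,0.005,0,0,0],[0.02,0,0,0.005,0,0,0]]' 30 | sed -n '2p;4p'
python3 go.py 520.2 -184.1 22 14
```

```text
position: [519.3, -183.9, 29.6]
ft_force: [0.2, -0.2, -1.8]
position: [519.4, -184.1, 24.3]
ft_force: [2.1, -1.9, -3.6]
t 13.92 pos [ 519.4 -184.1   24.3] rot [180.    0.2  14.1] F [ 2.1 -1.9 -3.6] j7 41.0 grip 0.374
shift [0.0008 0.0002 0.0023] turn [0.    0.003 0.001]
```

```bash

python3 -m pendant '[[0.02,0.0005,0.0005,0.001,0,0,0],[0.02,0.0005,0.0005,0.001,0,0,0]]' 30 | sed -n '2p;4p'
python3 -m pendant '[[0.02,0,0,0.001,0,0,0],[0.02,0,0,0.001,0,0,0]]' 30 | sed -n '2p;4p'
python3 -m pendant '[[0.02,0,0,0.001,0,0,0],[0.02,0,0,0.001,0,0,0]]' 30 | sed -n '2p;4p'
```

```text
position: [519.8, -184.3, 23.0]
ft_force: [-0.1, 0.1, -2.1]
position: [519.9, -184.3, 22.2]
ft_force: [-1.3, 0.2, 0.3]
position: [519.9, -184.5, 22.0]
ft_force: [-4.6, 1.1, 9.1]
```

```bash

python3 -m pendant '[[0.02,0,0,0.0004,0,0,-0.03],[0.02,0,0,0.0004,0,0,-0.06],[0.02,0,0,0.0004,0,0,-0.08],[0.02,0,0,0.0004,0,0,-0.08]]' 30 | sed -n '2,4p'
python3 -m pendant '[[0.02,0,0,0.0004,0,0,-0.03],[0.02,0,0,0.0004,0,0,-0.06],[0.02,0,0,0.0004,0,0,-0.08],[0.02,0,0,0.0004,0,0,-0.08]]' 30 | sed -n '2,4p'
python3 tr.py
```

```text
position: [520.5, -185.1, 22.1]
tcp_rot: [-180.0, 0.1, 18.7]
ft_force: [-0.4, -2.4, 3.5]
position: [521.0, -185.5, 22.1]
tcp_rot: [180.0, 0.1, 23.2]
ft_force: [0.7, -3.2, 3.8]
axis in tool xy [  0.83 -14.29] res 1.02 lug n 328 lug rel tool -21.5 world 1.7
axis world [ 516.1 -172.    22.1]
```

```bash

python3 -m pendant '[[0.02,0,-0.0008,0.0004,0,0,-0.03],[0.02,0,-0.0008,0.0004,0,0,-0.06],[0.02,0,-0.0008,0.0004,0,0,-0.08],[0.02,0,-0.0008,0.0004,0,0,-0.08]]' 30 | sed -n '2,4p'
python3 -m pendant '[[0.02,0,-0.0005,0.0004,0,0,-0.03],[0.02,0,-0.0005,0.0004,0,0,-0.06],[0.02,0,-0.0005,0.0004,0,0,-0.08],[0.02,0,-0.0005,0.0004,0,0,-0.08]]' 30 | sed -n '2,4p'
python3 go.py 520.2 -184.1 22 14
```

```text
position: [521.1, -185.0, 22.0]
tcp_rot: [179.9, 0.0, 27.8]
ft_force: [1.5, -2.2, 5.5]
position: [521.4, -184.9, 22.0]
tcp_rot: [179.9, -0.0, 32.3]
ft_force: [0.9, -2.9, 5.2]
t 15.8 pos [ 521.4 -184.9   22. ] rot [179.9  -0.   32.3] F [ 0.9 -2.9  5.2] j7 58.0 grip 0.371
shift [-0.0006 -0.0013  0.    ] turn [ 0.002 -0.     0.32 ]
```

```bash

python3 -m pendant '[[0.02,-0.0005,-0.0008,0.0004,0,0,-0.02],[0.02,-0.0005,-0.0008,0.0004,0,0,-0.04],[0.02,-0.0005,-0.0008,0.0004,0,0,-0.05],[0.02,-0.0005,-0.0008,0.0004,0,0,-0.05]]' 30 | sed -n '2,4p'
python3 -m pendant '[[0.02,-0.0005,-0.0008,0.0004,0,0,-0.02],[0.02,-0.0005,-0.0008,0.0004,0,0,-0.04],[0.02,-0.0005,-0.0008,0.0004,0,0,-0.05],[0.02,-0.0005,-0.0008,0.0004,0,0,-0.05]]' 30 | sed -n '2,4p'
python3 -m pendant '[[0.02,-0.0005,-0.0008,0.0004,0,0,-0.02],[0.02,-0.0005,-0.0008,0.0004,0,0,-0.04],[0.02,-0.0005,-0.0008,0.0004,0,0,-0.05],[0.02,-0.0005,-0.0008,0.0004,0,0,-0.05]]' 30 | sed -n '2,4p'
```

```text
position: [521.1, -184.6, 21.9]
tcp_rot: [179.8, -0.0, 35.2]
ft_force: [2.2, -2.6, 5.8]
position: [520.8, -184.3, 21.9]
tcp_rot: [179.8, -0.1, 38.1]
ft_force: [3.0, -1.9, 5.2]
position: [520.3, -183.9, 21.7]
tcp_rot: [179.8, -0.1, 40.9]
ft_force: [2.4, -1.9, 5.4]
```

```bash

python3 -m pendant '[[0.02,0,0,0.0004,0,0,-0.02],[0.02,0,0,0.0004,0,0,-0.04],[0.02,0,0,0.0004,0,0,-0.05],[0.02,0,0,0.0004,0,0,-0.05]]' 30 | sed -n '2,4p'
python3 -m pendant '[[0.02,0,-0.0003,0.0004,0,0,-0.02],[0.02,0,-0.0003,0.0004,0,0,-0.04],[0.02,0,-0.0003,0.0004,0,0,-0.05],[0.02,0,-0.0003,0.0004,0,0,-0.05]]' 30 | sed -n '2,4p'
python3 -m pendant '[[0.02,0,-0.0003,0.0004,0,0,-0.02],[0.02,0,-0.0003,0.0004,0,0,-0.04],[0.02,0,-0.0003,0.0004,0,0,-0.05],[0.02,0,-0.0003,0.0004,0,0,-0.05]]' 30 | sed -n '2,4p'
```

```text
position: [520.0, -183.5, 20.9]
tcp_rot: [179.8, -0.1, 43.8]
ft_force: [4.1, -3.1, 1.4]
position: [519.8, -183.8, 20.3]
tcp_rot: [179.8, -0.0, 46.7]
ft_force: [5.4, -4.9, -0.4]
position: [519.9, -183.9, 19.6]
tcp_rot: [179.7, -0.0, 49.6]
ft_force: [5.8, -4.2, -1.0]
```

Between yaw 41° and 44° the tab started to drop: z sank and the vertical force fell away. The side force now shows it pressed against the far wall of the keyway. I'll turn back a little and lower.

```bash

python3 -m pendant '[[0.02,0,0,0.0004,0,0,0.04],[0.02,0,0,0.0004,0,0,0.06],[0.02,0,0,0.0004,0,0,0.06]]' 30 | sed -n '2,4p'
python3 go.py 520.2 -184.1 18 46;python3 -c "
from cell import bot;print(bot.get_obs()['torque'])"
```

```text
position: [520.1, -183.6, 18.8]
tcp_rot: [179.7, -0.0, 46.1]
ft_force: [5.7, -2.2, -1.4]
t 18.05 pos [ 520.1 -183.6   18.8] rot [179.7  -0.   46.1] F [ 5.7 -2.2 -1.4] j7 70.0 grip 0.373
shift [-0.0003  0.0004  0.0008] turn [ 0.005 -0.001  0.002]
[-0.60477382 -1.31790506  0.00589037]
```

```bash

python3 -m pendant '[[0.02,0.0002,0.0006,0.001,0.005,0,0],[0.02,0.0002,0.0006,0.002,0.005,0,0],[0.02,0.0002,0.0006,0.002,0.005,0,0]]' 30 | sed -n '2,4p'
python3 -m pendant '[[0.02,0,0,0.001,0,0,0],[0.02,0,0,0.002,0,0,0],[0.02,0,0,0.002,0,0,0]]' 30 | sed -n '2,4p'
python3 go.py 520.2 -184.1 12 46;python3 -c "
from cell import bot;print(bot.get_obs()['torque'])"
```

```text
position: [520.1, -183.5, 16.1]
tcp_rot: [-179.9, 0.0, 46.1]
ft_force: [3.0, -1.4, -2.3]
position: [520.1, -183.5, 13.9]
tcp_rot: [-179.9, 0.0, 46.1]
ft_force: [3.6, -2.9, -2.5]
t 18.55 pos [ 520.1 -183.5   13.9] rot [-179.9    0.    46.1] F [ 3.6 -2.9 -2.5] j7 71.0 grip 0.374
shift [-0.0003  0.0005  0.0019] turn [-0.001  0.     0.002]
[-0.58620696 -0.91864784  0.02750337]
```

```bash

python3 -m pendant '[[0.02,0.0001,0.0006,0.0007,0,0,0],[0.02,0.0001,0.0006,0.0013,0,0,0],[0.02,0.0001,0.0006,0.0013,0,0,0]]' 30 | sed -n '2,4p'
python3 -m pendant '[[0.02,0,0,0.0007,0,0,0],[0.02,0,0,0.0007,0,0,0]]' 30 | sed -n '2,4p'
python3 -m pendant '[[0.02,0,0,0.0006,0,0,0],[0.02,0,0,0.0006,0,0,0]]' 30 | sed -n '2,4p'
```

```text
position: [520.3, -183.7, 12.3]
tcp_rot: [-179.9, 0.0, 46.1]
ft_force: [1.7, -0.6, -1.4]
position: [520.3, -183.6, 12.2]
tcp_rot: [-179.9, 0.0, 46.1]
ft_force: [-0.2, 0.5, 6.7]
position: [520.3, -183.6, 12.2]
tcp_rot: [-179.9, -0.0, 46.1]
ft_force: [-0.9, -0.8, 6.2]
```

Seated: z = 12.2, 9.9 mm below first contact, with firm support at about 8 N. Now I'll release, rise and check.

```bash

python3 -m pendant '[[0.04,0,0,0,0,0,0],[0.055,0,0,0,0,0,0],[0.087,0,0,0,0,0,0],[0.087,0,0,0,0,0,0],[0.087,0,0,0,0,0,0]]' | sed -n '2,5p'
python3 -m pendant '[[0.087,0,0,0,0,0,0],[0.087,0,0,0,0,0,0],[0.087,0,0,0,0,0,0],[0.087,0,0,0,0,0,0],[0.087,0,0,0,0,0,0]]' | sed -n '2,5p'
python3 -m pendant '[[0.087,0,0,-0.01,0,0,0],[0.087,0,0,-0.03,0,0,0],[0.087,0,0,-0.06,0,0,0],[0.087,0,0,-0.1,0,0,0],[0.087,0,0,-0.13,0,0,0]]' | sed -n '2,5p'
python3 -m pendant '[[0.087,-0.04,-0.05,-0.04,0,0,0],[0.087,-0.08,-0.1,-0.05,0,0,0],[0.087,-0.08,-0.1,-0.05,0,0,0],[0.087,-0.08,-0.1,-0.05,0,0,0],[0.087,-0.08,-0.1,-0.05,0,0,0]]' | sed -n '2,5p'
python3 - <<'E'
from h import *
S=bot.snapshot('side'); T=bot.snapshot('top')
a=np.linspace(0,2*np.pi,400); f=S['frame'].astype(int); m=((f[:,:,0]-f[:,:,2])>20).astype(np.uint8)
n,l,st,ce=cv2.connectedComponentsWithStats(m); u=proj(S,[520,-184,30])
for i in range(1,n):
    if st[i,4]>200 and np.hypot(*(ce[i]-u))<20: print('side brass',st[i],ce[i])
for z in (14,24):
    q=np.array([proj(S,[520.2+48*np.cos(t),-184+48*np.sin(t),z+h]) for t in a for h in(0,10)]); print(z,'pred rim',q.min(0).round(1),q.max(0).round(1))
pr=[(c,S if c=='side' else T) for c in('side','top')]
A=S['frame'][215:305,250:340,::-1]; B=T['frame'][145:235,270:360,::-1]
cv2.imwrite('pics/end.png',np.hstack([cv2.resize(x,(400,400),interpolation=cv2.INTER_CUBIC) for x in(A,B)]))
print(bot.get_obs()['time_s'])
E
```

```text
position: [520.1, -183.4, 12.0]
tcp_rot: [-179.8, 0.0, 46.1]
ft_force: [-0.9, 0.2, 0.0]
grip_width: 0.666
position: [520.0, -183.5, 12.0]
tcp_rot: [-179.8, 0.0, 46.1]
ft_force: [-0.2, -0.6, -0.1]
grip_width: 0.977
position: [520.5, -184.2, 145.4]
tcp_rot: [-179.9, -0.0, 46.1]
ft_force: [0.5, -0.0, 0.8]
grip_width: 0.999
position: [391.1, -173.0, 197.7]
tcp_rot: [180.0, -0.3, 46.0]
ft_force: [0.4, -0.1, 0.6]
grip_width: 0.998
side brass [ 272  236   45   46 1495] [293.85685619 260.90434783]
14 pred rim [272.  241.1] [317.6 282.5]
24 pred rim [272.2 238.5] [318.3 280.1]
20.9
```

View pics/end.png

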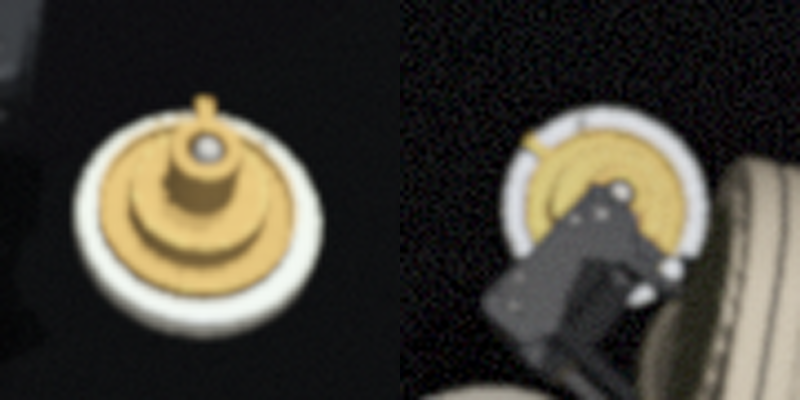

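The final pictures show the tray flat and centred on the small white stand. The post tip is flush in the neck, and the dish's lower edge is at row 282, where 282.5 is expected for seated and 280 for resting on the shoulder. The gripper is clear.

```bash
python3 -c "
from cell import bot; print(bot.job_done())"
```

```text
the job is handed in; nothing more can be done
None
```

The brass tray is fully home on the smaller white stand and released, and the job was handed in at about 21 s of the 67 s allowed. I lowered it with the lug near the dot until the tab touched the shoulder. Then I turned it counterclockwise about 29° with roughly 6–8 N of downward pressure until it began dropping into the keyway. I backed off about 3° and lowered it the rest of the way.

**Last checks:**
- **Height:** the underside stopped 9.9 mm below the first shoulder contact, against 10 mm expected. It pushed back at about 8 N, which fits resting on the base.
- **Final pictures:** the tray is flat and centred on the base. Its lower edge is at row 282, where 282.5 is expected for seated and 280 for still on the shoulder.
- **Gripper:** it is open and clear of everything.

**What went wrong or disagreed:**
- **First grasp:** it closed on air above the neck, because the fingertips end about 28 mm short of the reported TCP. I allowed for that, and nothing was disturbed.
- **Shoulder contact:** it briefly peaked at about 12 N, over the 3–8 N suggested but well under the 40 N limit.
- **Wrist camera:** it read about 2–3 mm off the other two, so I aligned with the side camera.
- **Other objects:** I did not measure their positions afterwards. The forces stayed small and nothing suggested contact with them.

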